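# Hang the tool holder on the splash guard and put the muddler in it

### The arm

A 6-joint arm with a two-finger parallel gripper is mounted at the origin on a cart in front of the work surface, level with it; the furniture and walls round the work are solid. World frame = base frame: x ahead of the robot, y to its left, z up, the work surface at z = 0. Lengths are in m, angles in rad, forces in N, time in s.
With the tool pointing down it reaches from about 0.3 to 0.775 m from the base axis. Payload 14.6 kg.
Tool frame: the origin (TCP) lies midway between the tips of the shut fingers; the grasp point (between the pads) lies 19 mm behind it; z points along the fingers, y is the line along which they close (so a half turn about z gives the same grasp; the last joint's range is limited). The gripper opens to 94 mm and grips with 3 to 60 N. Pads are 16 mm wide; open, the fingers measure 119 mm over their backs; the gripper's body (75 mm by 177 mm) begins 78 mm behind the grasp point.
Start: joints at [-1.256, 0.3, 1.521, -0, 1.321, -0.067], TCP at [0.205, -0.51, 0.205] pointing down, gripper open.
Joint ranges: [-3.03, 3.03], [-0.79, 2.21], [0.23, 2.52], [-1.04, 4.18], [0, 3.07], [-2.55, 2.55]. Speed limits (rad/s): [2.22, 2.22, 2.57, 3.14, 3.14, 3.14].

### API

Orientations are given as a unit quaternion [w, x, y, z].
In Python, from bench import manip gives the robot as it stands.
- The arm moves only by the tool drive_tool, never from a script. Its arguments are lists of equal length, an entry for each row: "hand": the opening in per cent of the stroke, from 0 (shut) to 100 (fully open); "translation": the shift along the tool's x, y, z in m, a list of three; "dr": the turn, a rotation vector about the tool's x, y, z in degrees, a list of three. In form: {"hand": [hand, ...], "translation": [[dx, dy, dz], ...], "dr": [[ax, ay, az], ...]}. A call has 1 to 20 rows; each row is the pose to reach, as a shift and turn from the pose commanded when the call began, along the tool's axes at that moment; what a row does not reach only later rows make up. A row lasts 1/10 s, in which the tool goes at most 50 mm and 8.59 degrees, less where a joint would pass 70% of its speed; a pose out of reach is approached as far as the arm can. A call with a gripper value outside its range is refused whole. The fingers move at their own pace and stop on an object; "force" is the grip in N (left out, the last holds). Time passes only in rows, so rows that repeat a pose let the fingers close. It gives the time, the measured TCP pose, the force, the opening and the grip force at its end, in the units of the state.
- manip.state(): the state, without advancing time (a new reading comes with each control period).
- manip.read_camera(name): name is "side" or "top"; returns the picture (480x640x3 uint8, red, green, blue); there is no depth.
- manip.camera_params(name): a dict with "mtx" (3x3 intrinsics, pixels), "R" (3x3) and "t" (3): a world point X has camera coordinates R X + t. Camera axes: x right, y down, z forward; pixel columns grow to the right and rows downward; lengths in m; the calibration is good to about 2 mm. A picture is of the moment at which its call begins. camera_params takes no time and is no camera call.
- manip.job_done(): hands the job in; it is judged then, once.
The state is a dict: "time": time; "qpos": joint angles; "joint_velocities": joint speeds; "effort": joint torques, N m; "ee_pos": TCP position; "tcp_rot": TCP orientation; "contact_force": force on the tool from outside, world axes, zero at the start; "ft_torque": the same for the moment, N m; "opening": finger opening in m; "gripper_force": force on a finger pad.
Only numpy, scipy, OpenCV 4.12 (cv2) and the standard library are available. Lean on these libraries where they do the work, as an engineer would, in place of code of your own. Each camera call takes 0.05 s, during which the arm holds its last target. There are 200 camera calls.

### The job

Hang the dark steel tool holder on the splash guard by its keyhole: pass the big hole over the brass screw head, then pull the holder down until the screw sits at the top of the narrow slot and the holder hangs locked on it. Then stand the wooden muddler in the hung holder, wide end down, let go, and leave the jigger, the timer and the bottles where they are.

Things in the scene. Friction and masses are not known exactly. Their poses are not given: they have to be found in the camera images.
- guard: Splash guard: upright steel sheet 200 wide, 200 high, 3 thick, folded back at its sides and foot (80 behind), fixed to the worktop; its place and heading differ each time. Origin: bottom middle of its front face. x points level into the sheet (away from the robot's side), y left along it, z up. A brass shoulder screw stands out of its front face, 170 up
- screw (a point): The screw's axis at the guard's front face, 170 above the worktop; axes as the guard's, the screw points to -x. Neck: 7 in diameter, from the sheet to 7 in front of it; head: 15 in diameter, from 7 to 11.5 in front of the sheet
- holder: Tool holder, dark steel, loose, about 0.22 kg, starts upright on the worktop. Origin: bottom middle of the flat rear face of its back plate; x to the rear (the side that goes against the guard), y left, z up. Back plate 3 thick, 60 wide, 160 high. Cup in front of it: open top, 60 wide (y) with flat parallel sides, 95 high, walls 2.5, floor 3; the holder is 88 deep in all
- holder_grip (a point): Good grasp point on the holder, fingers on the two flat sides of the cup (60 apart, along y): midway between them, 70 above the underside, 50 in front of the rear face of the back plate; axes as the holder's
- keyhole (a point): Centre of the round hole (24 in diameter) of the keyhole in the holder's back plate: 112 above the underside, mid-thickness of the plate; axes as the holder's. The hole tapers upward into an upright slot 10 wide, which begins 16 above this point and ends 31 above it
- slot_end (a point): Point of the slot where the axis of the screw's neck lies when the holder hangs: 27.5 above the keyhole point, 139.5 above the underside, mid-thickness of the back plate; axes as the holder's
- cup_floor (a point): Middle of the cup's inner floor: 44 in front of the rear face of the back plate, 3 above the underside, 92 below the rim. Inside the cup is 55 wide (y) and 82 deep (x); axes as the holder's
- muddler: Wooden muddler, loose, about 0.11 kg: a round bar 204 high standing upright on its wide end. Origin: centre of its foot; z along it to its narrow end. Outer diameter 39 at the foot, tapering to 30 at 150 above it and 27 near the top
- muddler_mid (a point): Middle of the muddler: on its axis, 102 above its foot; axes as the muddler's
- jigger_mid (a point): Double-cone steel jigger, 45 in diameter, 80 high, standing; centre. To be left alone
- timer_mid (a point): White kitchen timer with a black dial, 71 in diameter, 38 high; centre. To be left alone
- syrup_mid (a point): Glass bottle with a dark cap, 60 in diameter, 201 high, standing by the left wall, the nearer of two alike (the other is fixed); centre. To be left alone

How it is judged:
On the way, in this order (a step that is already met when the one before it is completed fails the run):
1. the holder hangs on the screw: neck in the slot within 4 mm of its upper end, head in front of the back plate, back plate against the guard, and the gripper off the holder (z of slot_end in the frame of screw between -0.004 and 0.004 m and y of slot_end in the frame of screw between -0.004 and 0.004 m and x of slot_end in the frame of screw between -0.0075 and 0.001 m and angle between slot_end's own z axis and vertical below 0.15 rad and contact force between holder and the fingers below 0.1 N), for 0.2 s.
2. the muddler stands in the cup on its wide end (z of muddler_mid in the frame of cup_floor between 0.07 and 0.115 m and horizontal distance between muddler_mid and cup_floor below 0.045 m and angle between muddler_mid's own z axis and vertical below 0.65 rad), for 0.2 s.
At the end, for the whole second after the job is handed in: Holder hung: slot end within 4 mm of the neck's axis sideways and in height, screw head in front of the back plate, tilt under 0.15 rad. Muddler in the cup, wide end down, lean under 0.65 rad, its middle within 45 mm of the cup's axis and 70 to 115 mm above its floor. Both at rest (all of step 2 and z of slot_end in the frame of screw between -0.004 and 0.004 m and y of slot_end in the frame of screw between -0.004 and 0.004 m and x of slot_end in the frame of screw between -0.0075 and 0.001 m and angle between slot_end's own z axis and vertical below 0.15 rad and linear speed of each of holder, muddler below 0.03 m/s); the robot touches nothing.
It fails at once if the jigger, the timer or the bottle is pushed more than 40 mm from its place (distance of any of jigger_mid, timer_mid, syrup_mid from where it was at the start of the episode above 0.04 m).
It also fails if it takes over 58 s, if anything falls off the work surface, if the arm or the gripper's body presses on something with over 40 N, if the wrist force passes 120 N, or if a joint passes its speed limit or range.

## Working session

There is one attempt and no reset: what is moved stays moved. The work goes in short steps, Python scripts to look and compute and a tool call to move; the robot and the scene stay as the last step left them, time stands still between calls to the robot, and variables do not carry over. Pictures are saved under pics/ and viewed, at most 10 in all, crops included, and the job is handed in when it is done.

Besides the shell and the picture viewer there is one more tool, called after "Call:" as name(argument=value, ...) on one line, values as JSON. drive_tool: Moves the arm, as the interface text tells. Its arguments: {"type":"object","properties":{"hand":{"type":"array","items":{"type":"number"}},"translation":{"type":"array","items":{"type":"array","items":{"type":"number"}}},"dr":{"type":"array","items":{"type":"array","items":{"type":"number"}}},"force":{"type":"number"}},"required":["hand","translation","dr"]}

```bash
mkdir -p pics; python3 - <<'E'
from bench import manip
import cv2,numpy as np
for n in("side","top"):
    p=manip.camera_params(n);print(n,p["mtx"].tolist(),np.round(p["R"],4).tolist(),np.round(p["t"],4).tolist(), "C",-p["R"].T@p["t"])
    cv2.imwrite(f"pics/{n}0.png",manip.read_camera(n)[:,:,::-1])
print(manip.state())
E
```

```text
side [[557.5548657263234, 0.0, 321.36075174715336], [0.0, 557.5548657263234, 242.93120063424038], [0.0, 0.0, 1.0]] [[0.9917, -0.1286, 0.0023], [-0.0772, -0.6096, -0.7889], [0.1028, 0.7822, -0.6145]] [-0.5161, 0.1901, 1.0977] C [ 0.41362959 -0.80904019  0.82566741]
top [[554.0883271253703, 0.0, 317.15332429679887], [0.0, 554.0883271253703, 252.8709705537778], [0.0, 0.0, 1.0]] [[-0.0111, -0.9998, 0.0167], [-0.9893, 0.0085, -0.1457], [0.1455, -0.0181, -0.9892]] [0.0405, 0.5528, 1.1452] C [0.38061324 0.05651081 1.21273986]
{'time': 0.1, 'qpos': array([-1.25562407e+00,  3.00441170e-01,  1.52152149e+00,  4.43369891e-05,
        1.32070179e+00, -6.66151194e-02]), 'joint_velocities': array([-0.00046872, -0.00466502, -0.00307091,  0.00049084,  0.00101939,
        0.00069288]), 'effort': array([ 2.64451621e-03, -5.32639396e+01, -3.53283012e+01,  7.09821051e-02,
        2.35096214e-02, -3.46188222e-05]), 'ee_pos': array([ 0.2048455 , -0.5101738 ,  0.20492796]), 'tcp_rot': array([-5.34427998e-04,  9.81835964e-01,  1.89730998e-01, -4.51192262e-05]), 'contact_force': array([ 0.99009263, -0.33977864, -0.15259794]), 'ft_torque': array([-0.01546453, -0.01670556,  0.00139645]), 'gripper_force': 0.0, 'opening': 0.0939149023622709}
```

View pics/side0.png

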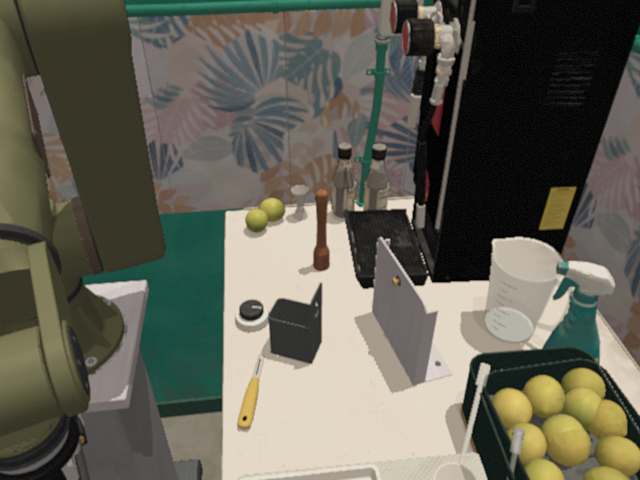

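View pics/top0.png

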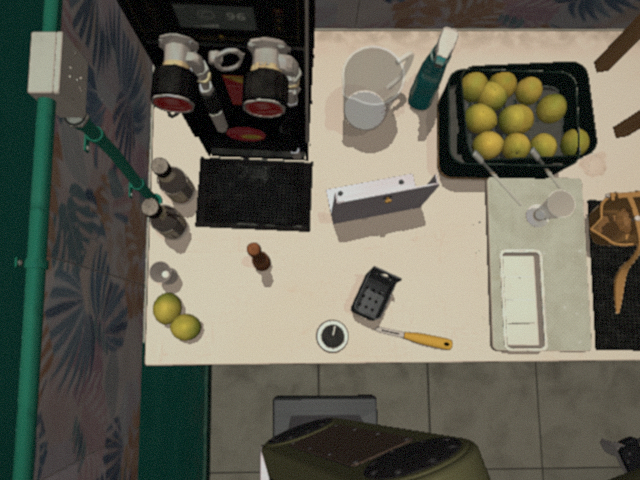

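The side picture shows the holder around (297,330), the muddler's foot at (321,265), the guard at (400,310) and the brass screw at (397,280). In the top picture the holder is at (375,293), the muddler at (258,257), the guard's top edge runs (335,215)-(435,185), and the timer is at (332,336). I'll zoom in on both views.

```bash
python3 - <<'E'
import cv2
a=cv2.imread("pics/side0.png")[180:390,230:455];b=cv2.imread("pics/top0.png")[165:345,235:450]
cv2.imwrite("pics/s1.png",cv2.resize(a[90:200,30:215],None,fx=4,fy=4,interpolation=cv2.INTER_CUBIC))
cv2.imwrite("pics/t1.png",cv2.resize(b,None,fx=3,fy=3,interpolation=cv2.INTER_CUBIC))
E
```

```text
(no output)
```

View pics/s1.png

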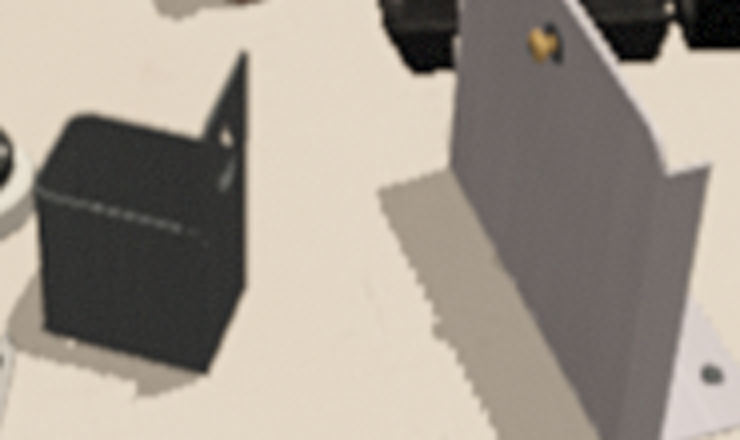

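View pics/t1.png

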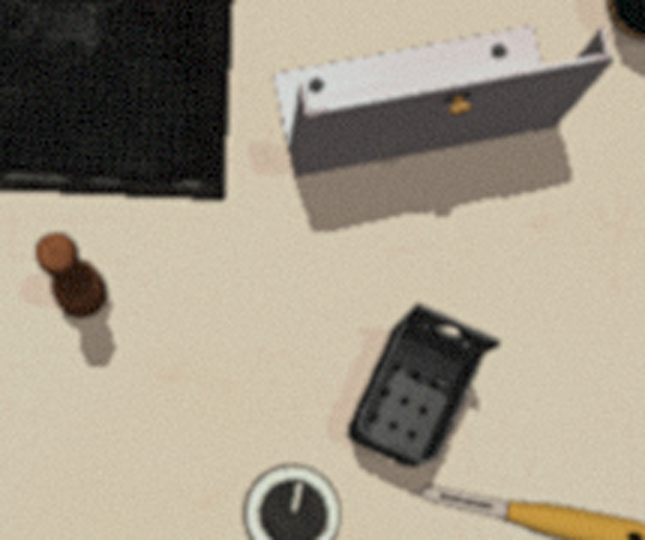

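Crop pixels: in the side view the holder's plate top corners are at (245,52) and (205,135), and the screw at (545,43). In the top view the plate corners are at (418,305) and (498,345), the screw at (459,103), the guard's foot line runs (293,175)-(557,127), and the muddler's top is at (57,252).

```bash
cat > h.py <<'E'
import cv2,numpy as np
from bench import manip
P={n:manip.camera_params(n) for n in("side","top")}
def ray(n,uv):
    p=P[n];d=p["R"].T@np.linalg.solve(p["mtx"],[uv[0],uv[1],1.]);return -p["R"].T@p["t"],d/np.linalg.norm(d)
def plane(n,uv,z):
    c,d=ray(n,uv);return c+d*(z-c[2])/d[2]
def tri(s,t):
    A=[];b=[]
    for n,uv in(("side",s),("top",t)):
        c,d=ray(n,uv);M=np.eye(3)-np.outer(d,d);A.append(M);b.append(M@c)
    x=np.linalg.solve(A[0]+A[1],b[0]+b[1])
    return x,[round(1e3*np.linalg.norm(A[i]@x-b[i]),1) for i in(0,1)]
def proj(n,X):
    p=P[n];q=p["mtx"]@(p["R"]@np.asarray(X)+p["t"]);return q[:2]/q[2]
S=lambda u,v:(260+(u-1.5)/4,270+(v-1.5)/4)
T=lambda u,v:(235+(u-1)/3,165+(v-1)/3)
def blob(n,img,lo,hi,roi):
    x0,y0,x1,y1=roi;h=cv2.cvtColor(img[y0:y1,x0:x1],cv2.COLOR_RGB2HSV)
    m=cv2.inRange(h,lo,hi);k,l,st,c=cv2.connectedComponentsWithStats(m)
    i=1+np.argmax(st[1:,4]);return c[i]+[x0,y0],st[i]
E
cat > m.py <<'E'
from h import *
np.set_printoptions(precision=4,suppress=True)
a=tri(S(245,52),T(418,305));b=tri(S(205,135),T(498,345));print("plate TL,TR",a,b)
v=a[0]-b[0];print("holder yaw",np.degrees(np.arctan2(v[1],v[0]))-90,np.linalg.norm(v[:2]))
im={n:cv2.imread(f"pics/{n}0.png")[:,:,::-1].copy() for n in P}
s,ss=blob("side",im["side"],(12,110,90),(30,255,255),(385,265,410,292));t,st=blob("top",im["top"],(12,110,90),(30,255,255),(380,192,396,206))
print("screw px",s,ss,t,st,tri(s,t),tri(S(545,43),T(459,103)))
p,q=plane("top",T(293,175),0),plane("top",T(557,127),0);v=p-q;print("guard foot",p,q,"yaw",np.degrees(np.arctan2(v[1],v[0]))-90)
p,q=plane("top",T(305,112),.2),plane("top",T(608,60),.2);v=p-q;print("guard top",p,q,"yaw",np.degrees(np.arctan2(v[1],v[0]))-90,np.linalg.norm(v))
s,ss=blob("side",im["side"],(0,80,20),(14,255,200),(305,185,335,275));t,tt=blob("top",im["top"],(0,80,20),(14,255,255),(240,235,278,278))
print("mud px",s,ss,t,tt, tri((321.5,191),T(57,252)), plane("side",(321.5,265),0),plane("top",T(83,293),0))
print("timer",plane("top",(332,336),.038),"cup rim",plane("top",T(365,440),.095),plane("top",T(420,463),.095))
E
python3 m.py
```

```text
plate TL,TR (array([ 0.5094, -0.0719,  0.1565]), [np.float64(0.5), np.float64(0.5)]) (array([ 0.4844, -0.1225,  0.1566]), [np.float64(1.7), np.float64(1.7)])
holder yaw -26.30462539254234 0.056438002290341245
screw px [395.     280.7941] [ 7 13  7  7 34] [387.6897 199.8621] [ 5  5  7  6 29] (array([ 0.6368, -0.1   ,  0.1714]), [np.float64(0.7), np.float64(0.7)]) (array([ 0.6384, -0.0999,  0.1721]), [np.float64(0.7), np.float64(0.7)])
guard foot [ 0.6261 -0.0003  0.    ] [ 0.6612 -0.1987  0.    ] yaw 10.033174938331996
guard top [0.6257 0.0009 0.2   ] [ 0.6579 -0.1905  0.2   ] yaw 9.546616087123425 0.19414534443037462
mud px [321.3532 226.9717] [  7   0  20  86 991] [257.9662 256.4676] [  7   8  23  28 355] (array([0.5391, 0.1547, 0.204 ]), [np.float64(1.2), np.float64(1.2)]) [0.5415 0.1602 0.    ] [0.539  0.1553 0.    ]
timer [0.3769 0.0058 0.038 ] cup rim [ 0.4256 -0.0414  0.095 ] [ 0.4099 -0.0779  0.095 ]
```

Call:
drive_tool(hand=[100,100,100,100,100,100,100,100,100,100,100,100,100,100,100,100], translation=[[0.02,-0.015,-0.03],[0.05,-0.04,-0.06],[0.08,-0.064,-0.06],[0.11,-0.088,-0.06],[0.14,-0.112,-0.06],[0.17,-0.136,-0.06],[0.2,-0.16,-0.06],[0.23,-0.184,-0.06],[0.26,-0.208,-0.06],[0.29,-0.232,-0.06],[0.32,-0.256,-0.06],[0.35,-0.28,-0.06],[0.38,-0.304,-0.06],[0.391,-0.312,-0.06],[0.391,-0.312,-0.06],[0.391,-0.312,-0.06]], dr=[[0,0,0],[0,0,4],[0,0,8],[0,0,12],[0,0,16],[0,0,20],[0,0,24],[0,0,28],[0,0,32],[0,0,36],[0,0,40],[0,0,44],[0,0,48],[0,0,48.2],[0,0,48.2],[0,0,48.2]])

```text
time: 1.7
ee_pos: [0.4512, -0.0754, 0.2652]
tcp_rot: [0.0, 0.974, -0.227, -0.0]
contact_force: [0.7, 0.4, -0.5]
opening: 0.0944
gripper_force: 0.0
```

Call:
drive_tool(hand=[100,100,100,100,100,100,100,100,100], translation=[[0,0,0.03],[0,0,0.06],[0,0,0.09],[0,0,0.12],[0,0,0.15],[0,0,0.18],[0,0,0.2],[0,0,0.213],[0,0,0.213]], dr=[[0,0,0],[0,0,0],[0,0,0],[0,0,0],[0,0,0],[0,0,0],[0,0,0],[0,0,0],[0,0,0]])

```text
time: 2.6
ee_pos: [0.4502, -0.0759, 0.0511]
tcp_rot: [0.0, 0.974, -0.228, -0.001]
contact_force: [-1.1, 0.2, 0.0]
opening: 0.094
gripper_force: 0.0
```

Call:
drive_tool(hand=[55,55,55,55,55,55,55,55,55,55,55,55,55,55,55], translation=[[0,0,0],[0,0,0],[0,0,0],[0,0,0],[0,0,0],[0,0,0],[0,0,0],[0,0,0],[0,0,0],[0,0,0],[0,0,0],[0,0,0],[0,0,0],[0,0,0],[0,0,0]], dr=[[0,0,0],[0,0,0],[0,0,0],[0,0,0],[0,0,0],[0,0,0],[0,0,0],[0,0,0],[0,0,0],[0,0,0],[0,0,0],[0,0,0],[0,0,0],[0,0,0],[0,0,0]], force=25)

```text
time: 4.1
ee_pos: [0.4517, -0.0752, 0.0528]
tcp_rot: [0.0, 0.974, -0.228, 0.0]
contact_force: [-0.9, 0.1, 5.6]
opening: 0.0597
gripper_force: 24.9
```

Call:
drive_tool(hand=[55,55,55,55,55,55,55,55,55,55,55,55], translation=[[0,0,-0.01],[0,0,-0.03],[0.005,0,-0.05],[0.02,-0.001,-0.058],[0.035,-0.002,-0.058],[0.05,-0.003,-0.058],[0.065,-0.004,-0.058],[0.08,-0.005,-0.058],[0.095,-0.005,-0.058],[0.1035,-0.005,-0.058],[0.1035,-0.005,-0.058],[0.1035,-0.005,-0.058]], dr=[[0,0,0],[0,0,0],[0,0,-5],[0,0,-10],[0,0,-15],[0,0,-20],[0,0,-25],[0,0,-30],[0,0,-35],[0,0,-36],[0,0,-36.1],[0,0,-36.1]])

```text
time: 5.3
ee_pos: [0.546, -0.1164, 0.1104]
tcp_rot: [-0.0, 0.996, 0.084, -0.0]
contact_force: [-0.2, -0.3, -1.0]
opening: 0.0602
gripper_force: 24.9
```

```bash
python3 - <<'E'
from h import *
a=manip.read_camera("side");b=manip.read_camera("top")
cv2.imwrite("pics/side2.png",a[:,:,::-1]);cv2.imwrite("pics/top2.png",b[:,:,::-1])
f=lambda i,w,h:cv2.resize(i[:,:,::-1],(w,h),interpolation=cv2.INTER_CUBIC)
v=np.hstack([f(a[240:390,310:410],400,600),f(b[160:310,340:440],400,600)])
cv2.imwrite("pics/v2.png",v);print(manip.state()["ee_pos"],manip.state()["contact_force"])
E
```

```text
[ 0.54602526 -0.11632969  0.11053457] [ 0.48094808 -0.27988008 -1.8193481 ]
```

View pics/v2.png

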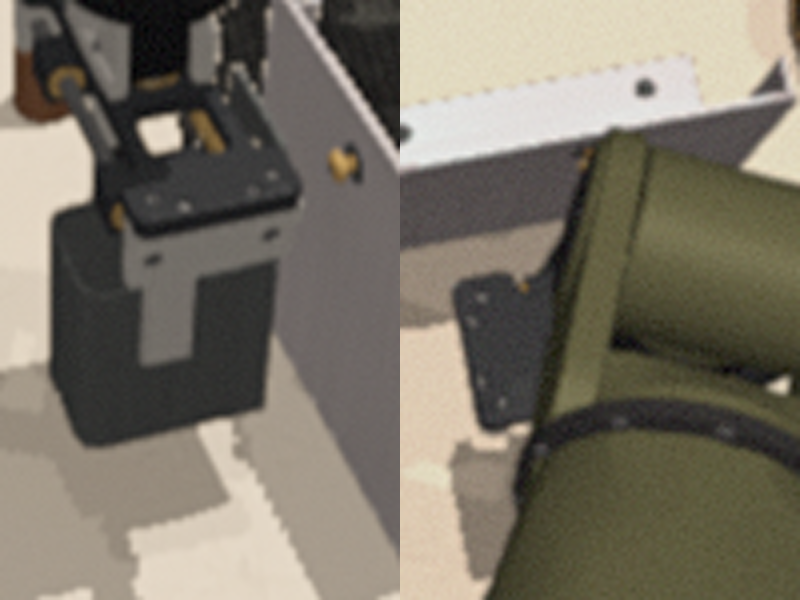

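The left half (side view) shows the holder held upright in the gripper, with its bottom corners at (90,445) and (265,405) and the brass screw head at (343,163). The arm hides most of the holder in the top view.

```bash
python3 - <<'E'
from h import *
np.set_printoptions(precision=4,suppress=True)
V=lambda u,v:(310+(u-1.5)/4,240+(v-1.5)/4)
y=np.radians(9.8);xh=np.array([np.cos(y),np.sin(y),0]);yh=np.array([-np.sin(y),np.cos(y),0]);tcp=np.array([.5465,-.1167,0])
for n,uv in(("rear right",(266,406)),("front right",(92,446))):
    X=plane("side",V(*uv),.058);d=X-tcp;print(n,X,"rel tcp x,y",d@xh,d@yh)
F=np.array([.645,-.0995,0])
for o in (0,.007,.0115): print("screw proj", o,proj("side",F-o*xh+[0,0,.17]),proj("top",F-o*xh+[0,0,.17]))
print("face-tcp in guard axes",(F-tcp)@xh,(F-tcp)@yh)
# guard foot line from both views
a,b=plane("side",V(285,345),0),plane("side",V(398,545),0);v=a-b;print("foot side",a,b,np.degrees(np.arctan2(v[1],v[0]))-90,(a-tcp)@xh,(b-tcp)@xh)
E
```

```text
rear right [ 0.6039 -0.1341  0.058 ] rel tcp x,y 0.053557557033188846 -0.02695524078153985
front right [ 0.5215 -0.1476  0.058 ] rel tcp x,y -0.029859629941790315 -0.026247589282440382
screw proj 0 [399.0017 280.8921] [387.2222 195.5709]
screw proj 0.007 [395.3273 281.672 ] [387.9418 199.0409]
screw proj 0.0115 [392.9587 282.1747] [388.4051 201.275 ]
face-tcp in guard axes 0.09999028138627956 0.00018338018606180878
foot side [ 0.6362 -0.0441  0.    ] [ 0.6612 -0.1745  0.    ] 10.8563731753609 0.10073599117703064 0.10318226548170589
```

Call:
drive_tool(hand=[55,55,55,55,55,55,55,55], translation=[[0.008,0,0],[0.016,0,0],[0.024,0,0],[0.03,0,0],[0.034,0,0],[0.037,0,0],[0.039,0,0],[0.039,0,0]], dr=[[0,0,0],[0,0,0],[0,0,0],[0,0,0],[0,0,0],[0,0,0],[0,0,0],[0,0,0]])

```text
time: 6.2
ee_pos: [0.585, -0.1099, 0.1104]
tcp_rot: [-0.0, 0.996, 0.085, -0.0]
contact_force: [-0.5, 0.2, -1.7]
opening: 0.0602
gripper_force: 24.9
```

Call:
drive_tool(hand=[55,55,55,55,55], translation=[[0.001,0,0],[0.002,0,0],[0.003,0,0],[0.004,0,0],[0.004,0,0]], dr=[[0,0,0],[0,0,0],[0,0,0],[0,0,0],[0,0,0]])

```text
time: 6.7
ee_pos: [0.589, -0.1093, 0.1105]
tcp_rot: [0.0, 0.996, 0.085, 0.0]
contact_force: [0.3, 0.6, -1.3]
opening: 0.0598
gripper_force: 24.9
```

Call:
drive_tool(hand=[55,55,55], translation=[[0.001,0,0],[0.002,0,0],[0.002,0,0]], dr=[[0,0,0],[0,0,0],[0,0,0]])

```text
time: 7.0
ee_pos: [0.5909, -0.1089, 0.1104]
tcp_rot: [0.0, 0.996, 0.085, 0.0]
contact_force: [-0.1, 0.6, -1.6]
opening: 0.06
gripper_force: 24.9
```

Call:
drive_tool(hand=[55,55,55], translation=[[0.001,0,0],[0.002,0,0],[0.002,0,0]], dr=[[0,0,0],[0,0,0],[0,0,0]])

```text
time: 7.3
ee_pos: [0.5924, -0.1088, 0.1104]
tcp_rot: [-0.0, 0.996, 0.085, -0.001]
contact_force: [-5.4, -1.3, 0.4]
opening: 0.06
gripper_force: 25.0
```

Call:
drive_tool(hand=[55,55,55,55,55,55,55], translation=[[-0.001,0,0],[-0.001,0,0.003],[-0.001,0,0.006],[-0.001,0,0.009],[-0.001,0,0.012],[-0.001,0,0.014],[-0.001,0,0.014]], dr=[[0,0,0],[0,0,0],[0,0,0],[0,0,0],[0,0,0],[0,0,0],[0,0,0]])

```text
time: 8.0
ee_pos: [0.5917, -0.1087, 0.0961]
tcp_rot: [-0.0, 0.996, 0.085, -0.0]
contact_force: [0.4, 0.0, -1.8]
opening: 0.0599
gripper_force: 24.9
```

Call:
drive_tool(hand=[55,55,55,55,55,55], translation=[[0,0,0.002],[0,0,0.004],[0,0,0.006],[0,0,0.008],[0,0,0.01],[0,0,0.01]], dr=[[0,0,0],[0,0,0],[0,0,0],[0,0,0],[0,0,0],[0,0,0]])

```text
time: 8.6
ee_pos: [0.5917, -0.1087, 0.0861]
tcp_rot: [-0.0, 0.996, 0.085, -0.0]
contact_force: [-0.1, 0.2, -1.2]
opening: 0.0597
gripper_force: 24.9
```

Down 24 mm with no resistance. I'll take the last few millimetres in small steps until the screw bears.

Call:
drive_tool(hand=[55,55,55,55], translation=[[0,0,0.001],[0,0,0.002],[0,0,0.003],[0,0,0.003]], dr=[[0,0,0],[0,0,0],[0,0,0],[0,0,0]])

```text
time: 9.0
ee_pos: [0.5918, -0.1088, 0.0834]
tcp_rot: [-0.0, 0.996, 0.085, 0.0]
contact_force: [1.0, 0.8, -1.1]
opening: 0.0597
gripper_force: 24.9
```

Call:
drive_tool(hand=[55,55,55], translation=[[0,0,0.001],[0,0,0.002],[0,0,0.002]], dr=[[0,0,0],[0,0,0],[0,0,0]])

```text
time: 9.3
ee_pos: [0.5922, -0.1089, 0.0824]
tcp_rot: [0.0, 0.996, 0.085, 0.001]
contact_force: [-3.2, 0.2, 6.2]
opening: 0.0602
gripper_force: 25.0
```

Call:
drive_tool(hand=[64,66,70,80,100,100,100,100], translation=[[0,0,0],[0,0,0],[0,0,0],[0,0,0],[0,0,0],[0,0,0],[0,0,0],[0,0,0]], dr=[[0,0,0],[0,0,0],[0,0,0],[0,0,0],[0,0,0],[0,0,0],[0,0,0],[0,0,0]])

```text
time: 10.1
ee_pos: [0.5918, -0.1088, 0.0814]
tcp_rot: [-0.0, 0.996, 0.085, -0.0]
contact_force: [-0.5, 0.2, 0.2]
opening: 0.0941
gripper_force: 0.0
```

```bash
python3 - <<'E'
from h import *
a=manip.read_camera("side");b=manip.read_camera("top")
cv2.imwrite("pics/side3.png",a[:,:,::-1])
cv2.imwrite("pics/v3.png",cv2.resize(a[230:390,310:450,::-1],None,fx=3.7,fy=3.7,interpolation=cv2.INTER_CUBIC));s=manip.state();print(s["ee_pos"],s["opening"],s["contact_force"])
E
```

```text
[ 0.59184237 -0.10876327  0.08144299] 0.09396178678599251 [-0.18430232 -0.67394755  0.10443285]
```

View pics/v3.png

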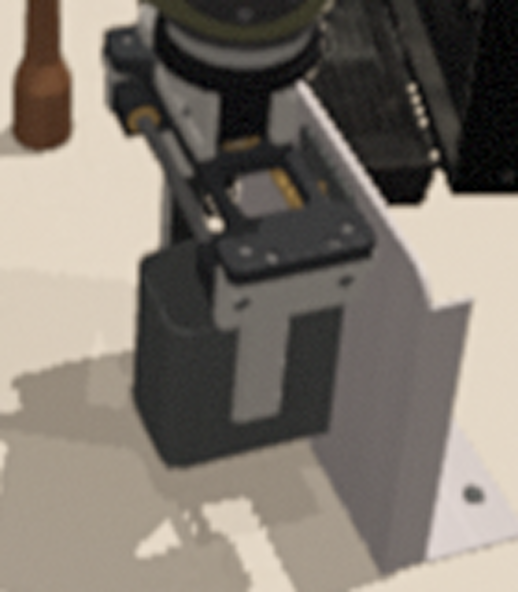

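The side view shows the holder hanging flat against the guard, with its underside off the worktop at (170,465)-(330,430), and the open fingers clear of it. I'll raise the gripper and go over the muddler.

Call:
drive_tool(hand=[100,100,100,100,100,100,100,100,100,100,100,100,100,100,100,100,100,100], translation=[[-0.002,0,-0.01],[-0.003,0,-0.035],[-0.003,0,-0.065],[-0.003,0,-0.1],[-0.003,0,-0.135],[-0.003,0,-0.17],[-0.003,0,-0.2],[-0.005,-0.02,-0.21],[-0.007,-0.05,-0.21],[-0.007,-0.08,-0.21],[-0.007,-0.115,-0.21],[-0.007,-0.15,-0.21],[-0.007,-0.185,-0.21],[-0.007,-0.22,-0.21],[-0.007,-0.25,-0.21],[-0.007,-0.269,-0.21],[-0.007,-0.269,-0.21],[-0.007,-0.269,-0.21]], dr=[[0,0,0],[0,0,0],[0,0,0],[0,0,0],[0,0,0],[0,0,0],[0,0,0],[0,0,0],[0,0,0],[0,0,0],[0,0,0],[0,0,0],[0,0,0],[0,0,0],[0,0,0],[0,0,0],[0,0,0],[0,0,0]])

```text
time: 12.0
ee_pos: [0.5387, 0.1554, 0.2911]
tcp_rot: [0.0, 0.996, 0.086, -0.0]
contact_force: [-0.7, -1.4, -0.6]
opening: 0.0939
gripper_force: 0.0
```

```bash
python3 - <<'E'
from h import *
np.set_printoptions(precision=4,suppress=True)
a=manip.read_camera("side")
b=manip.read_camera("top")
cv2.imwrite("pics/v4.png",np.hstack([cv2.resize(i,(400,600),interpolation=cv2.INTER_CUBIC)[:,:,::-1] for i in(a[230:380,320:420],b[160:310,340:440])]))
E
```

```text
(no output)
```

View pics/v4.png

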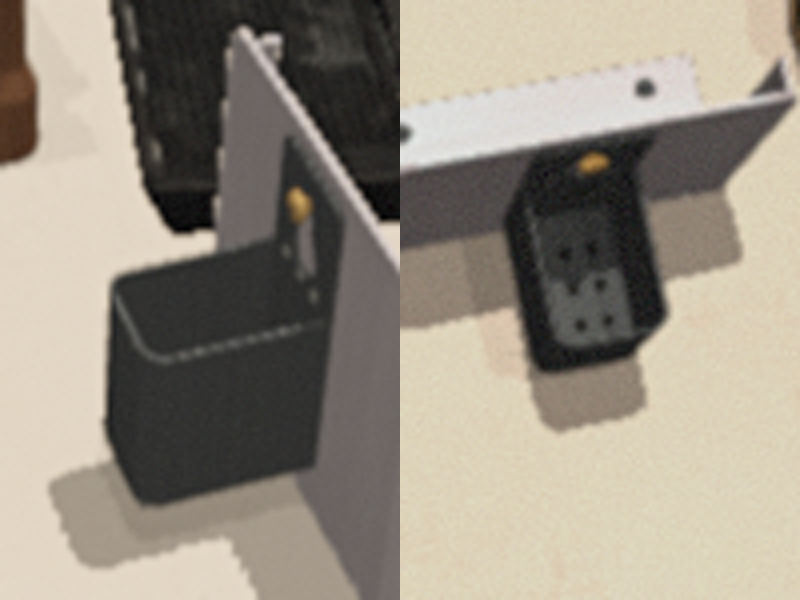

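The holder hangs locked: the brass head at (300,205) sits in front of the plate, with the slot and hole below it, and in the top view at (593,162) it sits mid-plate. Next I grip the muddler.

Call:
drive_tool(hand=[100,100,100,100,100,100,100], translation=[[0,0,0.03],[0,0,0.06],[0,0,0.09],[0,0,0.12],[0,0,0.14],[0,0,0.146],[0,0,0.146]], dr=[[0,0,0],[0,0,0],[0,0,0],[0,0,0],[0,0,0],[0,0,0],[0,0,0]])

```text
time: 12.8
ee_pos: [0.5392, 0.1545, 0.1452]
tcp_rot: [0.0, 0.996, 0.085, -0.0]
contact_force: [-0.3, -0.8, 0.2]
opening: 0.0941
gripper_force: 0.0
```

Call:
drive_tool(hand=[15,15,15,15,15,15,15,15,15,15,15,15,15,15,15,15,15], translation=[[0,0,0],[0,0,0],[0,0,0],[0,0,0],[0,0,0],[0,0,0],[0,0,0],[0,0,0],[0,0,0],[0,0,0],[0,0,0],[0,0,0],[0,0,0],[0,0,0],[0,0,0],[0,0,0],[0,0,0]], dr=[[0,0,0],[0,0,0],[0,0,0],[0,0,0],[0,0,0],[0,0,0],[0,0,0],[0,0,0],[0,0,0],[0,0,0],[0,0,0],[0,0,0],[0,0,0],[0,0,0],[0,0,0],[0,0,0],[0,0,0]], force=25)

```text
time: 14.5
ee_pos: [0.5393, 0.1551, 0.1455]
tcp_rot: [0.0, 0.996, 0.085, 0.0]
contact_force: [0.3, 0.7, 0.0]
opening: 0.0279
gripper_force: 25.0
```

Call:
drive_tool(hand=[15,15,15,15,15,15,15,15,15,15,15,15,15,15,15,15,15,15,15,15], translation=[[0,0,-0.01],[0,0,-0.03],[0,0,-0.06],[0,0,-0.09],[0,0,-0.12],[0,0,-0.15],[0,0,-0.17],[0.002,0.02,-0.17],[0.004,0.05,-0.17],[0.006,0.08,-0.17],[0.008,0.11,-0.17],[0.01,0.14,-0.17],[0.012,0.17,-0.17],[0.014,0.2,-0.17],[0.015,0.23,-0.17],[0.015,0.25,-0.17],[0.015,0.262,-0.17],[0.015,0.269,-0.17],[0.015,0.269,-0.17],[0.015,0.269,-0.17]], dr=[[0,0,0],[0,0,0],[0,0,0],[0,0,0],[0,0,0],[0,0,0],[0,0,0],[0,0,0],[0,0,0],[0,0,0],[0,0,0],[0,0,0],[0,0,0],[0,0,0],[0,0,0],[0,0,0],[0,0,0],[0,0,0],[0,0,0],[0,0,0]])

```text
time: 16.5
ee_pos: [0.5997, -0.1067, 0.3157]
tcp_rot: [-0.0, 0.996, 0.085, 0.0]
contact_force: [0.6, 0.7, -1.8]
opening: 0.0276
gripper_force: 24.9
```

```bash
python3 - <<'E'
from h import *
a=manip.read_camera("side");b=manip.read_camera("top")
cv2.imwrite("pics/v5.png",np.hstack([cv2.resize(i,(400,600),interpolation=cv2.INTER_CUBIC)[:,:,::-1] for i in(a[200:380,320:440],b[160:310,340:440])]))
print(proj("side",[.6,-.107,.17]),proj("side",[.6,-.107,.1255]))
E
```

```text
[374.77491957 285.92210623] [373.25505906 304.34717991]
```

View pics/v5.png

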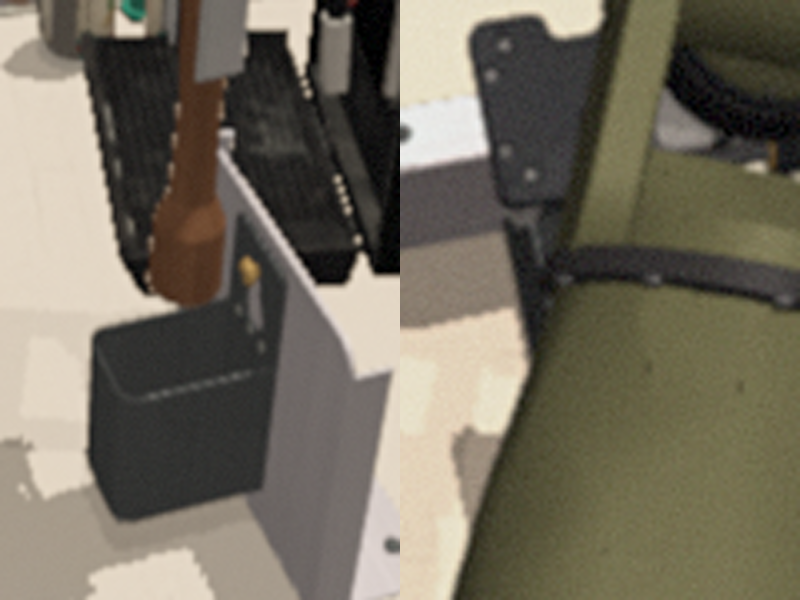

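The muddler hangs upright, its foot centred at about (186,283), right above the cup mouth centred near (182,353). I'll lower it.

Call:
drive_tool(hand=[15,15,15,15,15,15,15,15,15,15], translation=[[0,0,0.015],[0,0,0.03],[0,0,0.04],[0,0,0.05],[0,0,0.065],[0,0,0.08],[0,0,0.1],[0,0,0.12],[0,0,0.13],[0,0,0.13]], dr=[[0,0,0],[0,0,0],[0,0,0],[0,0,0],[0,0,0],[0,0,0],[0,0,0],[0,0,0],[0,0,0],[0,0,0]])

```text
time: 17.6
ee_pos: [0.5993, -0.1072, 0.1844]
tcp_rot: [-0.0, 0.996, 0.085, -0.001]
contact_force: [-0.1, -0.2, -1.6]
opening: 0.0278
gripper_force: 24.9
```

Call:
drive_tool(hand=[15,15,15,15], translation=[[0,0,0.001],[0,0,0.002],[0,0,0.004],[0,0,0.004]], dr=[[0,0,0],[0,0,0],[0,0,0],[0,0,0]])

```text
time: 18.0
ee_pos: [0.5997, -0.1074, 0.1816]
tcp_rot: [0.0, 0.996, 0.085, 0.0]
contact_force: [-0.4, 0.4, -2.1]
opening: 0.0279
gripper_force: 24.9
```

Call:
drive_tool(hand=[15,15,15,15], translation=[[0,0,0.001],[0,0,0.002],[0,0,0.002],[0,0,0.002]], dr=[[0,0,0],[0,0,0],[0,0,0],[0,0,0]])

```text
time: 18.4
ee_pos: [0.5997, -0.1074, 0.1795]
tcp_rot: [-0.0, 0.996, 0.085, 0.0]
contact_force: [-0.1, 0.1, -0.7]
opening: 0.0276
gripper_force: 24.9
```

Call:
drive_tool(hand=[32,34,40,50,70,100,100,100,100,100], translation=[[0,0,0],[0,0,0],[0,0,0],[0,0,0],[0,0,0],[0,0,0],[0,0,0],[0,0,0],[0,0,0],[0,0,0]], dr=[[0,0,0],[0,0,0],[0,0,0],[0,0,0],[0,0,0],[0,0,0],[0,0,0],[0,0,0],[0,0,0],[0,0,0]])

```text
time: 19.4
ee_pos: [0.5997, -0.1074, 0.1794]
tcp_rot: [0.0, 0.996, 0.085, 0.0]
contact_force: [0.4, 0.7, -0.3]
opening: 0.09
gripper_force: 0.0
```

Call:
drive_tool(hand=[100,100,100,100,100,100,100,100,100,100,100,100,100,100,100], translation=[[0,0,-0.01],[0,0,-0.03],[0,0,-0.05],[0,0,-0.07],[0,0,-0.09],[0,0,-0.11],[0,0,-0.13],[-0.02,-0.02,-0.13],[-0.05,-0.05,-0.13],[-0.08,-0.08,-0.13],[-0.1,-0.11,-0.13],[-0.12,-0.14,-0.13],[-0.12,-0.15,-0.13],[-0.12,-0.15,-0.13],[-0.12,-0.15,-0.13]], dr=[[0,0,0],[0,0,0],[0,0,0],[0,0,0],[0,0,0],[0,0,0],[0,0,0],[0,0,0],[0,0,0],[0,0,0],[0,0,0],[0,0,0],[0,0,0],[0,0,0],[0,0,0]])

```text
time: 20.9
ee_pos: [0.4566, 0.0196, 0.3097]
tcp_rot: [0.0, 0.996, 0.085, 0.0]
contact_force: [0.4, -0.2, 0.1]
opening: 0.0942
gripper_force: 0.0
```

```bash
python3 - <<'E'
from h import *
a=manip.read_camera("side");b=manip.read_camera("top")
cv2.imwrite("pics/v6.png",np.hstack([cv2.resize(i,(400,600),interpolation=cv2.INTER_CUBIC)[:,:,::-1] for i in(a[200:380,320:440],b[160:310,340:440])]))
E
```

```text
(no output)
```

View pics/v6.png

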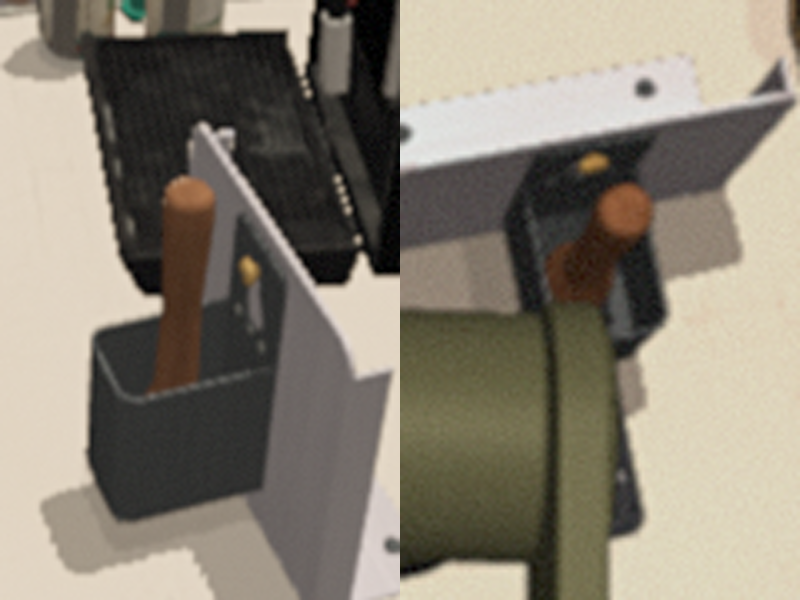

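The muddler stands almost upright in the cup, its top at (188,195), and the screw head at (250,270) still locks the holder. The gripper is well clear, so I'm handing it in.

```bash
python3 -c "
from bench import manip
print(manip.job_done())"
```

```text
the job is handed in; nothing more can be done
None
```

The holder hangs locked on the screw with the muddler standing wide end down in its cup; the jigger, timer and bottles were not touched, and the job was handed in at about 21 s (no verdict was returned).

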